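# Turn an inlaid box lid face-down with the turning frame

### The job

On the woodworking bench, lay the dark walnut box lid with the round brass inlay into the pocket of the open, hinged aluminium turning frame, brass side up, flat between the blue stops, and let go of it. Then swing the frame all the way over by its red bar, so that the lid drops brass-down into the cork-lined nest on the other side of the hinge, and leave the frame lying closed over it with the lid flat in the nest, its back ready for sanding.

Things in the scene. Friction and masses are not known exactly. Their poses are not given: they have to be found in the camera images.
- lid_center (a point): Centre (half-way up) of the wanted lid: loose dark walnut block 90 (x) by 56 (y) by 16 mm, 70 g; z points out of the face with the 34 mm brass disc (back: pale plywood). Starts flat on the bench, brass up, long side within 25 degrees of straight ahead; fits either end first. Same-sized bystanders that may swap places with it: a walnut lid with a white square, a pale maple lid with a brass disc.
- seat (a point): Pocket floor centre of the aluminium frame, under the seated lid; x along hinge, y to the bar, z out of the pocket (up when open, floor 24 mm above bench). Lid goes long side along x; blue stops 16 to 20 mm high leave 9 mm play each side. The middle 50 mm of both long sides has no stop or floor: fingers fit there, down to 14 mm below floor, 35 mm clear of lid. Hinge axis: y -70, z +20 mm from here, along x.
- bar (a point): Middle of the frame's red bar: a round rod 12 mm thick along its x (the hinge direction), 80 mm of it free to pinch from above. It lies 150 mm from the hinge axis and level with it (y +80, z +20 mm from the seat), 44 mm above the bench both when open and when closed, with only bench beneath and 30 mm or more free on both sides. It may turn between the fingers.
- flipper (a joint): Angle of the frame: 0 lying open (as it starts), 1.57 upright, 3.14 closed over the nest; right-handed about seat x, so the bar goes up and over, across the hinge to the nest side. The frame weighs 0.32 kg; damping 0.25 N m s/rad, no latch: let go, it sinks slowly to the side it leans to. Past upright the lid tips out into the nest; closed, it has 4 mm room above.
- nest (a point): Centre of the nest's cork floor, 44 mm above the bench, on the same base board beyond the hinge: 69 mm from the hinge axis, level with it. x along the hinge, y towards the hinge and the open frame, z up. Three dark outward-leaning wooden guides, 15 mm high, and on the hinge side a curved wooden ramp, 30 mm high and 44 mm wide, that leads the lid's edge down, leave the lid 6 mm play each side at the floor.

How it is judged (in metres and radians):
On the way, in this order (a step that is already met when the one before it is completed fails the run):
1. the walnut lid with the brass disc lies brass up in the frame's pocket, frame open, fingers off the lid (x of lid_center in the frame of seat between -0.02 and 0.02 m and y of lid_center in the frame of seat between -0.02 and 0.02 m and z of lid_center in the frame of seat between 0.003 and 0.013 m and angle between lid_center's own z axis and vertical below 0.15 rad and angle between the x axis of lid_center and the x axis of seat, either way round below 0.3 rad and value of joint flipper below 0.1 rad and contact force between the fingers and lid below 0.1 N), for 0.2 s.
2. the frame is swung up with the lid in its pocket (value of joint flipper between 1 and 2 rad and distance between lid_center and seat below 0.035 m).
At the end, for the whole second after the job is handed in: The lid lies brass-down in the nest, flat (within 10 degrees) on the cork floor, its centre within 20 mm of the nest's centre and its long side within 17 degrees of the nest's x; the turning frame lies closed over it (joint above 2.97 rad); all is at rest (horizontal distance between lid_center and nest below 0.02 m and z of lid_center in the frame of nest between 0.003 and 0.013 m and angle between lid_center's own z axis and vertical above 2.97 rad and angle between the x axis of lid_center and the x axis of nest, either way round below 0.3 rad and value of joint flipper above 2.97 rad and velocity of joint flipper below 0.05 rad/s and linear speed of lid below 0.02 m/s); the robot touches nothing.
It also fails if it takes over 64 s, if anything falls off the work surface, if the arm or the gripper's body presses on something with over 40 N, if the wrist force passes 120 N, or if a joint passes its speed limit or range.

### The arm

A 6-joint arm with a two-finger parallel gripper is mounted at the origin on the work surface. World frame = base frame: x ahead of the robot, y to its left, z up, the work surface at z = 0. Lengths are in mm, angles in degrees, forces in N, time in s.
With the tool pointing down it reaches from about 300 to 850 mm from the base axis. Payload 4.2 kg.
Tool frame: the origin (TCP) lies on the front face of the gripper's body, between the roots of the fingers; the fingertips stand 78 mm ahead of it and the grasp point (between the pads) lies 60 mm ahead of it; x points along the fingers, y is the direction in which the jaws open and shut, and the axes are right-handed (so a half turn about x gives the same grasp; the last joint's range is limited). The gripper opens to 91 mm and grips with 3 to 60 N. Pads are 32 mm wide; open, the fingers measure 118 mm over their backs; the gripper's body (76 mm by 178 mm) begins 60 mm behind the grasp point.
Start: joints at [65.604, 18.312, 89.639, -0, 72.044, -1.146], TCP at [226.984, 528.311, 292.276] pointing down, gripper open.
Joint ranges: [-177.97, 177.97], [-48.28, 115.42], [12.27, 149.76], [-77.06, 257.06], [2.81, 150.46], [-146.56, 146.56]. Speed limits (degrees/s): [147.25, 147.25, 180, 180, 180, 180].

### API

Orientations are given as [roll, pitch, yaw] about the fixed x, y, z axes, in that order (R = Rz(yaw) Ry(pitch) Rx(roll)).
In Python, from workcell import status, viewer, env gives the robot as it stands. The module is installed in compiled form; this text tells all that it offers.
- The arm moves only by the tool move_arm, never from a script. Its argument "moves" is a list of rows, each a list of 3 entries, a list of its own where there are three numbers: the shift along the tool's x, y, z in cm, then the turn about the tool's x in rad, then the gripper's target within -1 to 1 (fully open at 1, half-way at 0, shut at -1). A call has 1 to 20 rows; each row is the pose to reach, as a shift and turn from the pose commanded when the call began, along the tool's axes at that moment; what a row does not reach only later rows make up. A row lasts 1/8 s, in which the tool goes at most 62.5 mm and 10.7 degrees, less where a joint would pass 70% of its speed; a pose out of reach is approached as far as the arm can. A call with a gripper value outside its range is refused whole. The fingers move at their own pace and stop on an object; "force" is the grip in N (left out, the last holds). Time passes only in rows, so rows that repeat a pose let the fingers close. It gives the time, the measured TCP pose, the force and the opening at its end, in the units of the state.
- status.state(): the state, without advancing time (a new reading comes with each control period).
- viewer.grab_frame(name): name is "scene" or "top"; returns the picture (400x640x3 uint8, red, green, blue); there is no depth.
- viewer.get_calibration(name): a dict with "camera_matrix" (3x3 intrinsics, pixels), "eye" and "rotation" of the camera in the world. Camera axes: x right, y down, z forward; pixel columns grow to the right and rows downward; lengths in mm; the calibration is good to about 2 mm. A picture is of the moment at which its call begins. get_calibration takes no time and is no camera call.
- env.job_done(): hands the job in, once; it reports no verdict.
The state is a dict: "time_s": time; "qpos": joint angles; "qvel": joint speeds; "effort": joint torques, N m; "ee_pos": TCP position; "ee_rot": TCP orientation; "force": force on the tool from outside, world axes, zero at the start; "torque": the same for the moment, N m; "gripper_width": finger opening in mm.
Only numpy, scipy, OpenCV 4.12 (cv2) and the standard library are available. Lean on these libraries where they do the work, as an engineer would, in place of code of your own. Each camera call takes 0.05 s, during which the arm holds its last target.

## Working session

There is one attempt and no reset: what is moved stays moved. The work goes in short steps, Python scripts to look and compute and a tool call to move; the robot and the scene stay as the last step left them, time stands still between calls to the robot, and variables do not carry over. Pictures are saved under pics/ and viewed, and the job is handed in when it is done.

Besides the shell and the picture viewer there is one more tool, called after "Call:" in YAML: its name, and indented under it one key for each argument. move_arm: Moves the arm, as the interface text tells. Its arguments: {"type":"object","properties":{"moves":{"type":"array","items":{"type":"array"}},"force":{"type":"number"}},"required":["moves"]}

```bash
mkdir -p pics; python3 - <<'E'
from workcell import status, viewer, env
import cv2
s=status.state();print(s)
for n in("scene","top"):
    f=viewer.grab_frame(n);cv2.imwrite(f"pics/{n}0.png",f[:,:,::-1]);c=viewer.get_calibration(n);print(n,c)
E
```

```text
{'time_s': 0.0, 'qpos': array([ 6.56039259e+01,  1.83505463e+01,  8.97070549e+01, -1.16091711e-03,
        7.20423001e+01, -1.14532571e+00]), 'qvel': array([ 0.01513684,  0.00744092,  0.03063546,  0.02252942, -0.03463575,
        0.00140498]), 'effort': array([ 1.78648785e-03, -4.12465167e+01, -2.31969559e+01,  7.31570623e-02,
        4.59411205e-02, -1.35876530e-04]), 'ee_pos': array([226.83104243, 527.96753847, 291.42672971]), 'ee_rot': array([ -90.51233195,   89.90009259, -113.76272149]), 'force': array([ 0.01073781, -0.30834011,  0.89779983]), 'torque': array([ 0.02083445,  0.0675183 , -0.01263839]), 'gripper_width': 91.38750725901015}
scene {'camera_matrix': array([[424.60639879,   0.        , 323.01209875],
       [  0.        , 424.60639879, 202.51463462],
       [  0.        ,   0.        ,   1.        ]]), 'eye': array([ 950.8601835 , -264.99481073,  806.0850082 ]), 'rotation': array([-1.49286244e+02,  1.75442515e-02,  6.53209046e+01])}
top {'camera_matrix': array([[365.07866403,   0.        , 321.52375981],
       [  0.        , 365.07866403, 198.91529222],
       [  0.        ,   0.        ,   1.        ]]), 'eye': array([ 479.7681179 ,  -70.79405923, 1023.44802802]), 'rotation': array([-177.28033615,   -0.72710545,  -88.891925  ])}
```

View pics/scene0.png

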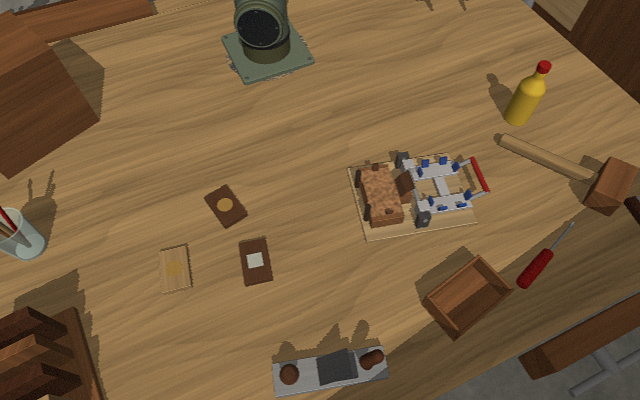

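View pics/top0.png

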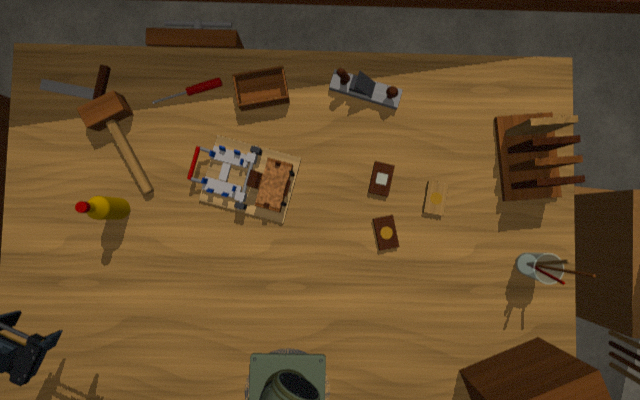

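The target lid (walnut, brass disc) is at scene (225,205) / top (386,233). The frame is at top (225,172) with its red bar at (195,163), and the nest is at (274,185). Next I'll zoom in.

```bash
cat > h.py <<'E'
import numpy as np, cv2
from scipy.spatial.transform import Rotation as R
from workcell import viewer
C={}
for n in("scene","top"):
    c=viewer.get_calibration(n); C[n]=(c["camera_matrix"],c["eye"],R.from_euler("xyz",c["rotation"],degrees=True).as_matrix())
def ray(n,p):
    K,e,M=C[n]; d=M@np.linalg.solve(K,[p[0],p[1],1.]); return e,d/np.linalg.norm(d)
def onz(n,p,z):
    e,d=ray(n,p); return e+d*(z-e[2])/d[2]
def tri(ps,pt):
    e1,d1=ray("scene",ps);e2,d2=ray("top",pt)
    A=np.stack([d1,-d2],1); t=np.linalg.lstsq(A,e2-e1,rcond=None)[0]
    a=e1+t[0]*d1;b=e2+t[1]*d2
    return (a+b)/2,np.linalg.norm(a-b)
def proj(n,P):
    K,e,M=C[n]; q=K@(M.T@(np.asarray(P,float)-e)); return q[:2]/q[2]
E
python3 - <<'E'
from h import *
a=cv2.imread("pics/scene0.png");b=cv2.imread("pics/top0.png")
def crop(im,x,y,w,h,k,n):cv2.imwrite(n,cv2.resize(im[y:y+h,x:x+w],None,fx=k,fy=k,interpolation=cv2.INTER_CUBIC))
crop(a,340,140,160,110,5,"pics/sf.png");crop(b,180,125,130,105,5,"pics/tf.png")
crop(a,150,170,140,130,4,"pics/sl.png");crop(b,350,150,110,110,5,"pics/tl.png")
print(tri((225,205),(386,233)))
E
```

```text
(array([ 436.99799156, -263.75192802,    8.72291341]), np.float64(0.3485681987356519))
```

View pics/sf.png

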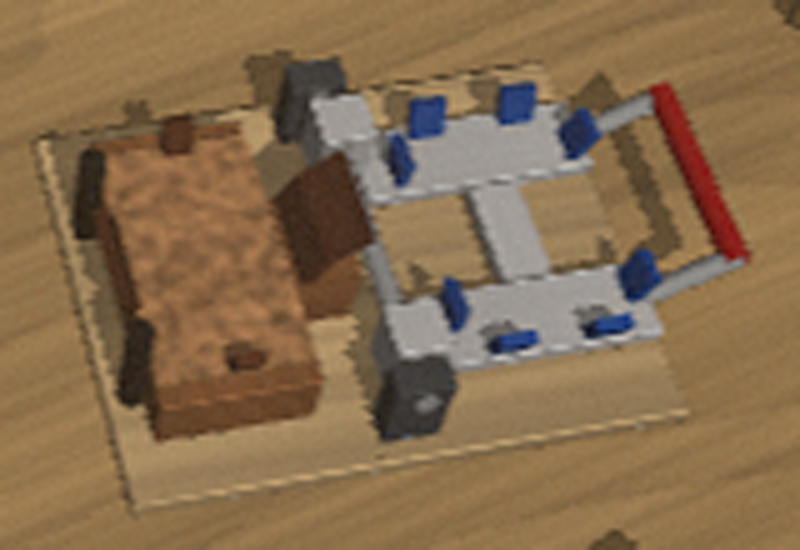

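View pics/tf.png

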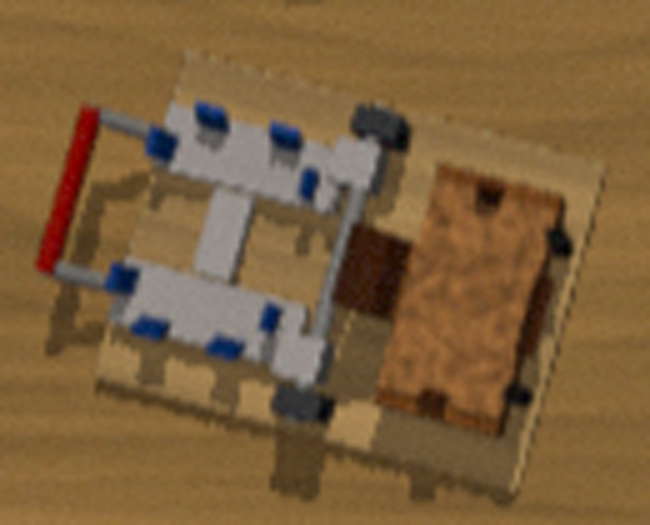

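View pics/tl.png

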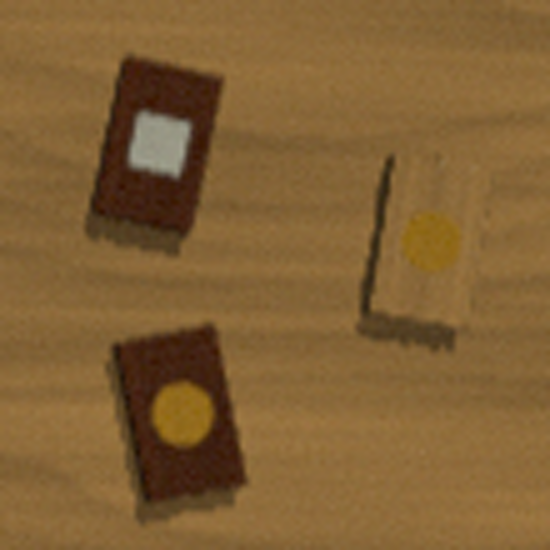

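View pics/sl.png

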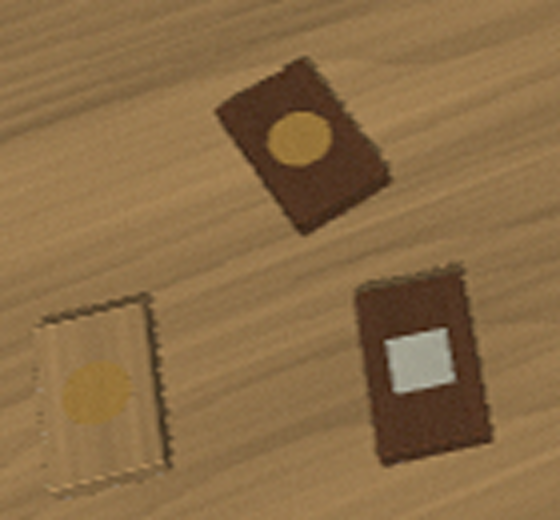

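```bash
python3 - <<'E'
from h import *
np.set_printoptions(precision=1,suppress=True)
def s(p):return ((p[0]+.5)/5-.5+340,(p[1]+.5)/5-.5+140)
def t(p):return ((p[0]+.5)/5-.5+180,(p[1]+.5)/5-.5+125)
def sl(p):return ((p[0]+.5)/4-.5+150,(p[1]+.5)/4-.5+170)
def tl(p):return ((p[0]+.5)/5-.5+350,(p[1]+.5)/5-.5+150)
print("bar near",tri(s((660,88)),t((47,268))),"far",tri(s((740,258)),t((92,108))))
print("disc",tri(sl((300,138)),tl((183,413))))
# lid top corners, from top & scene
T=[(113,345),(213,325),(245,483),(147,502)]
S=[(387,185),(302,233),(216,112),(308,58)]
# S order in scene: match by proximity
tp=[onz("top",tl(p),16) for p in T]; sp=[onz("scene",sl(p),16) for p in S]
print(np.array(tp));print(np.array(sp))
# frame: aluminium plates corners
print("crossbar mid",tri(s((510,230)),t((225,235))))
print("nest corners",)
for a,b in [((100,150),(378,402)),((238,130),(500,430)),((318,380),(437,168))]: pass
N=[("cork c scene",(105,150)),]
print("hinge near plate corner",tri(s((318,100)),t((268,375))))
for p in [(378,400),(500,430),(562,200),(440,168)]: print("nest top",onz("top",t(p),44))
for p in [(102,152),(240,135),(320,380),(155,410)]: print("nest scene",onz("scene",s(p),44))
E
```

```text
bar near (array([574. , 271.1,  49.3]), np.float64(2.1652599478120007)) far (array([661.1, 251.5,  46.7]), np.float64(1.3667889844172811))
disc (array([ 439.4, -263.4,   15.9]), np.float64(1.2869205517947875))
[[ 476.3 -223.6   16. ]
 [ 488.4 -278.8   16. ]
 [ 401.8 -297.4   16. ]
 [ 390.4 -243.4   16. ]]
[[ 486.2 -231.    16. ]
 [ 494.8 -280.9   16. ]
 [ 404.3 -300.5   16. ]
 [ 391.6 -244.    16. ]]
crossbar mid (array([597.2, 184.8,  21.9]), np.float64(0.7143967567725579))
nest corners
hinge near plate corner (array([515.3, 144.1,  42.2]), np.float64(22.46946858367638))
nest top [507.8  95.   44. ]
nest top [493.   29.3  44. ]
nest top [617.5  -1.   44. ]
nest top [633.5  65.1  44. ]
nest scene [498.   31.9  44. ]
nest scene [515.2  91.2  44. ]
nest scene [636.7  60.9  44. ]
nest scene [620.8  -7.1  44. ]
```

```bash
cat >> h.py <<'E'
from workcell import status
def rel(target,jawdir_deg,s=None):
    """shift in tool axes (cm) and turn about tool x (rad) to reach TCP target w/ jaw axis along world angle"""
    s=s or status.state(); M=R.from_euler("xyz",s["ee_rot"],degrees=True).as_matrix()
    d=M.T@(np.array(target)-s["ee_pos"])/10
    cur=np.degrees(np.arctan2(M[1,1],M[0,1])); 
    dz=(jawdir_deg-cur+90)%180-90   # world yaw change
    return d,-np.radians(dz) if M[2,0]<0 else np.radians(dz), cur,M
E
python3 - <<'E'
from h import *
np.set_printoptions(precision=2,suppress=True)
im={n:cv2.imread(f"pics/{n}0.png") for n in("scene","top")}
cen={}
for n in im:
    h=cv2.cvtColor(im[n],cv2.COLOR_BGR2HSV)
    x0,y0,x1,y1=(455,145,500,200) if n=="scene" else (180,140,205,190)
    m=np.zeros(h.shape[:2],np.uint8); m[y0:y1,x0:x1]=(((h[...,0]<6)|(h[...,0]>174))&(h[...,1]>150)&(h[...,2]>60))[y0:y1,x0:x1]
    ys,xs=np.nonzero(m); cen[n]=(xs.mean(),ys.mean()); 
    print(n,len(xs),cen[n])
print("bar",tri(cen["scene"],cen["top"]))
print("bottle cap",tri((544,67),(83,207)))
# overlay
y=-13.3; c,s_=np.cos(np.radians(y)),np.sin(np.radians(y)); X=np.array([c,s_,0]);Y=np.array([-s_,c,0]);Z=np.array([0,0,1.])
seat=np.array([598.5,184,24])
for n in im:
    k=im[n].copy(); k=cv2.resize(k,None,fx=5,fy=5,interpolation=cv2.INTER_CUBIC)
    def poly(P,col):
        q=np.array([(proj(n,p)+.5)*5-.5 for p in P]).round().astype(int); cv2.polylines(k,[q],True,col,1)
    rect=lambda o,a,b:[o+X*i*a+Y*j*b for i,j in((1,1),(1,-1),(-1,-1),(-1,1))]
    poly(rect(seat,45,28),(0,255,0))
    poly(rect(seat-139*Y+20*Z,51,34),(255,255,0))
    poly(rect(seat+80*Y+20*Z,40,6),(0,255,255))
    poly(rect(seat-70*Y+20*Z,50,1),(255,0,255))
    a=np.radians(12.4);x=np.array([np.cos(a),np.sin(a),0]);yy=np.array([-x[1],x[0],0]);L=np.array([440,-262,16.])
    poly([L+i*45*x+j*28*yy for i,j in((1,1),(1,-1),(-1,-1),(-1,1))],(0,255,0))
    f,l=((340,140,160,110),(195,180,60,55)) if n=="scene" else((180,125,130,105),(360,205,50,55))
    cr=lambda b:k[b[1]*5:(b[1]+b[3])*5,b[0]*5:(b[0]+b[2])*5]
    cv2.imwrite(f"pics/o_{n}.png",cr(f))
    A=cr(l); cv2.imwrite(f"pics/ol_{n}.png",A)
d,t,cur,M=rel((440,-262,200),102.4); print(d,t,cur);print(M)
E
```

```text
scene 180 (np.float64(479.0), np.float64(174.07222222222222))
top 120 (np.float64(193.13333333333333), np.float64(163.08333333333334))
bar (array([615.58, 263.79,  42.97]), np.float64(2.161094126234519))
bottle cap (array([490.66, 478.02, 159.68]), np.float64(0.7290855309680222))
[  9.25 -64.16  50.77] -0.6222145913113167 66.74972996640417
[[-0.    0.39  0.92]
 [-0.    0.92 -0.39]
 [-1.   -0.   -0.  ]]
```

View pics/o_scene.png

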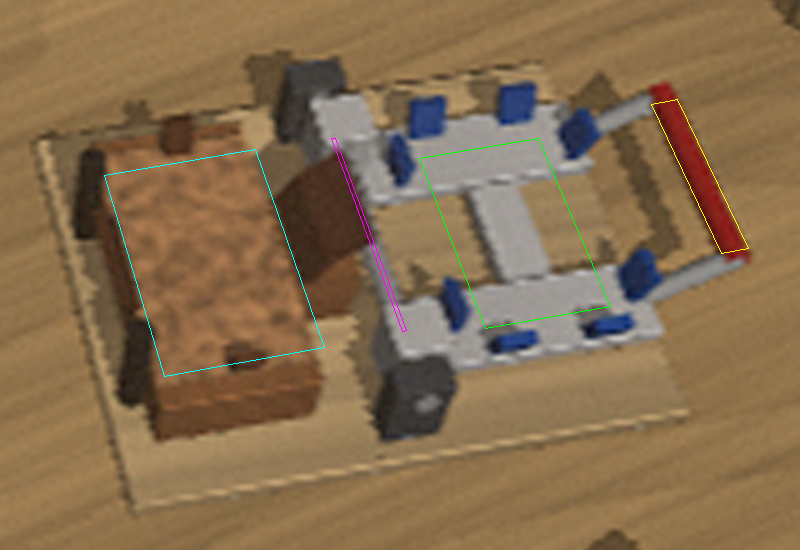

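View pics/o_top.png

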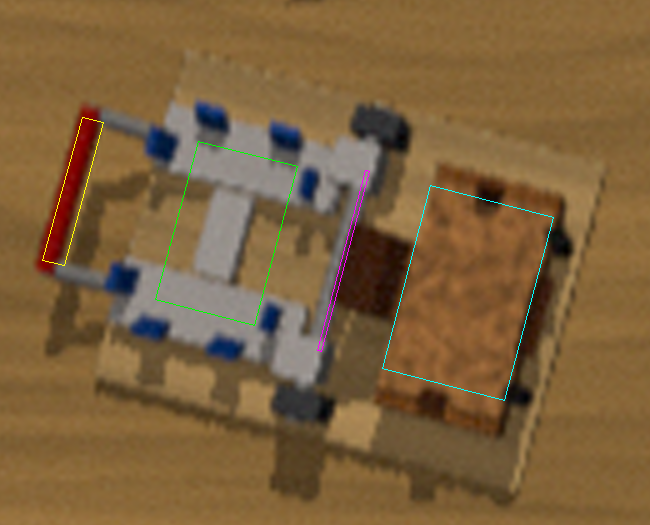

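View pics/ol_top.png

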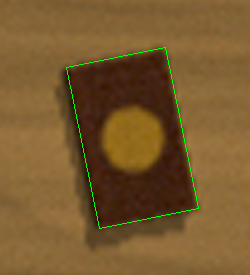

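View pics/ol_scene.png

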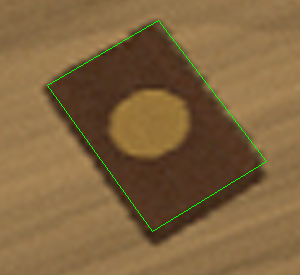

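Overlays agree to about 2 mm. The lid is at (440,-262), yaw 12.4°, and the seat at (598.5,185), yaw -13.3°. Moving above the lid.

Call:
move_arm:
  moves:
    - [[0.6,-4.6,3.6],-0.04,1]
    - [[1.2,-9.2,7.2],-0.08,1]
    - [[1.8,-13.7,10.8],-0.13,1]
    - [[2.5,-18.3,14.5],-0.18,1]
    - [[3.2,-22.9,18.1],-0.22,1]
    - [[3.9,-27.5,21.7],-0.27,1]
    - [[4.6,-32.1,25.4],-0.31,1]
    - [[5.2,-36.7,29.0],-0.36,1]
    - [[5.9,-41.2,32.6],-0.4,1]
    - [[6.6,-45.8,36.2],-0.44,1]
    - [[7.2,-50.4,39.9],-0.49,1]
    - [[7.9,-55.0,43.5],-0.53,1]
    - [[8.6,-59.6,47.1],-0.58,1]
    - [[9.2,-64.2,50.8],-0.62,1]
    - [[9.2,-64.2,50.8],-0.62,1]
    - [[9.2,-64.2,50.8],-0.62,1]
    - [[9.2,-64.2,50.8],-0.62,1]

```text
time_s: 2.22
ee_pos: [439.9, -260.8, 200.3]
ee_rot: [115.3, 90.0, 127.7]
force: [0.0, -0.1, -0.6]
gripper_width: 91.1
```

```bash
python3 - <<'E'
from h import *
np.set_printoptions(precision=2,suppress=True)
s=status.state();print(s["time_s"],s["ee_pos"],s["force"])
print(rel((440,-262,82),102.4)[:3])
cv2.imwrite("pics/s1.png",viewer.grab_frame("scene")[100:340,120:400,::-1].repeat(2,0).repeat(2,1))
E
```

```text
2.225 [ 439.87 -260.76  200.27] [ 0.   -0.07 -0.6 ]
(array([11.83, -0.13, -0.01]), np.float64(-0.0010984373991297734), np.float64(102.33706417297054))
```

View pics/s1.png

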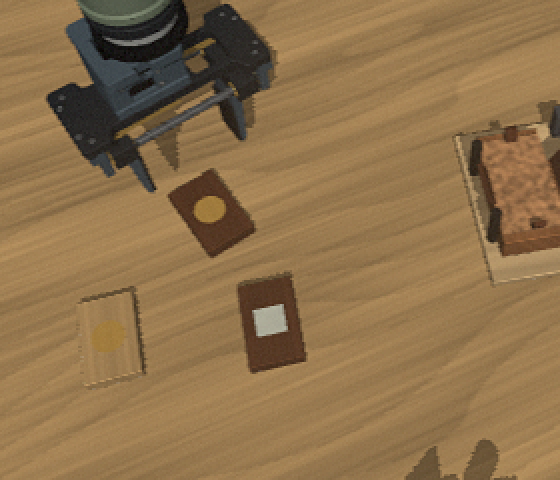

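The jaws straddle the wanted lid, so I'll descend and grip.

Call:
move_arm:
  moves:
    - [[4,-0.1,0],0,1]
    - [[8,-0.1,0],0,1]
    - [[10.5,-0.1,0],0,1]
    - [[11.4,-0.1,0],0,1]
    - [[11.8,-0.1,0],0,1]
    - [[11.8,-0.1,0],0,1]
    - [[11.8,-0.1,0],0,-1]
    - [[11.8,-0.1,0],0,-1]
    - [[11.8,-0.1,0],0,-1]
    - [[11.8,-0.1,0],0,-1]
    - [[11.8,-0.1,0],0,-1]
    - [[11.8,-0.1,0],0,-1]
    - [[11.8,-0.1,0],0,-1]
    - [[11.8,-0.1,0],0,-1]
  force: 15

```text
time_s: 4.03
ee_pos: [440.6, -263.1, 82.4]
ee_rot: [-34.8, 90.0, -22.5]
force: [-0.4, 0.6, 3.1]
gripper_width: 55.7
```

Gripped at 55.7 mm, which matches the 56 mm lid width. Lifting.

Call:
move_arm:
  moves:
    - [[-3,0,0],0,-1]
    - [[-7,0,0],0,-1]
    - [[-11,0,0],0,-1]
    - [[-14,0,0],0,-1]
    - [[-14,0,0],0,-1]
    - [[-14,0,0],0,-1]

```text
time_s: 4.78
ee_pos: [439.9, -262.6, 221.0]
ee_rot: [131.6, 89.9, 143.9]
force: [0.1, -0.1, -0.4]
gripper_width: 55.8
```

```bash
python3 - <<'E'
from h import *
np.set_printoptions(precision=2,suppress=True)
s=status.state();print(s["time_s"],s["ee_pos"],s["gripper_width"])
print(rel((598.5,185,220),76.7)[:3],rel((598.5,185,108),76.7)[:3])
f=viewer.grab_frame("scene")[:,:,::-1]
cv2.imwrite("pics/s2.png",f[100:340,120:400].repeat(2,0).repeat(2,1))
E
```

```text
4.775 [ 439.88 -262.64  220.96] 55.75453922365001
(array([ 0.13, 40.37, 25.01]), np.float64(0.4463095370774273), np.float64(102.27165283097412)) (array([11.33, 40.35, 25.03]), np.float64(0.4463095370774273), np.float64(102.27165283097412))
```

View pics/s2.png

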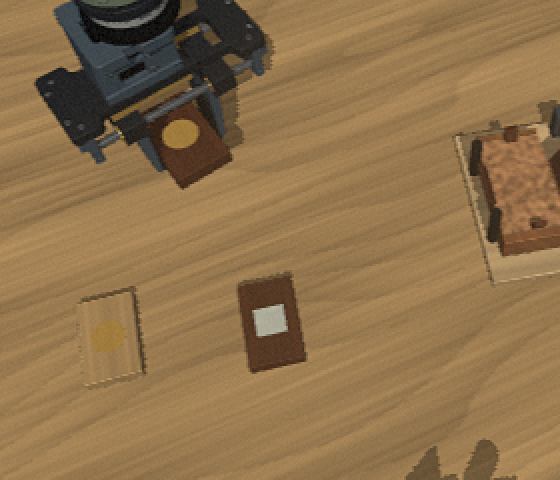

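```bash
python3 - <<'E'
from h import *
print(onz("scene",(209.7,166.2),154.6))
E
```

```text
[ 437.9220881  -264.00382939  154.6       ]
```

Call:
move_arm:
  moves:
    - [[0,4.0,2.5],0.04,-1]
    - [[0,8.1,5.0],0.09,-1]
    - [[0,12.1,7.5],0.13,-1]
    - [[0,16.1,10],0.18,-1]
    - [[0,20.2,12.5],0.22,-1]
    - [[0,24.2,15],0.27,-1]
    - [[0,28.3,17.5],0.31,-1]
    - [[0,32.3,20],0.36,-1]
    - [[0,36.3,22.5],0.4,-1]
    - [[0.1,40.4,25],0.446,-1]
    - [[0.1,40.4,25],0.446,-1]
    - [[0.1,40.4,25],0.446,-1]
    - [[0.1,40.4,25],0.446,-1]
    - [[0.1,40.4,25],0.446,-1]

```text
time_s: 6.58
ee_pos: [598.7, 183.8, 221.3]
ee_rot: [-134.0, 90.0, -147.4]
force: [1.1, 0.5, -0.3]
gripper_width: 56.0
```

```bash
python3 - <<'E'
from h import *
np.set_printoptions(precision=2,suppress=True)
s=status.state();print(s["time_s"],s["ee_pos"],s["gripper_width"])
print(rel((598.5,185,108),76.7)[:3])
f=viewer.grab_frame("scene")[:,:,::-1]
cv2.imwrite("pics/s3.png",cv2.resize(f[20:270,320:560],None,fx=2.4,fy=2.4))
E
```

```text
6.575 [598.73 183.77 221.32] 55.95076858820293
(array([11.33,  0.12, -0.05]), np.float64(-0.0009628650828830518), np.float64(76.64483189451029))
```

View pics/s3.png

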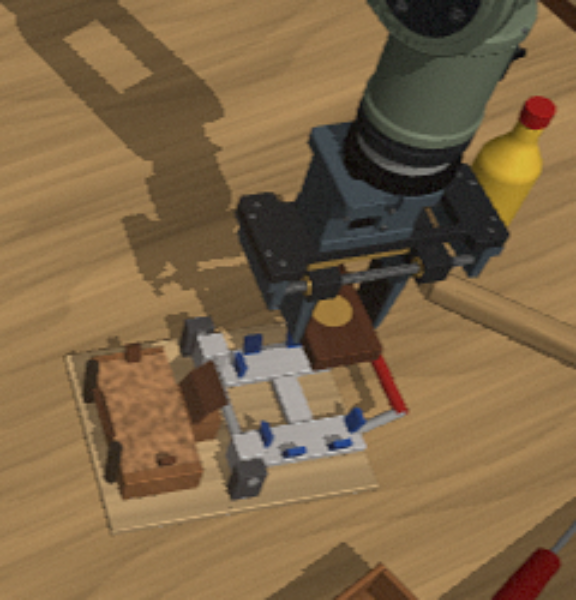

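Call:
move_arm:
  moves:
    - [[4,0.1,0],0,-1]
    - [[7.5,0.1,0],0,-1]
    - [[9.5,0.1,0],0,-1]
    - [[10.5,0.1,0],0,-1]
    - [[11.0,0.1,0],0,-1]
    - [[11.4,0.1,0],0,-1]
    - [[11.4,0.1,0],0,-1]
    - [[11.4,0.1,0],0,-1]

```text
time_s: 7.62
ee_pos: [599.4, 185.9, 107.8]
ee_rot: [33.6, 89.9, 20.3]
force: [0.1, -0.2, -0.6]
gripper_width: 55.7
```

```bash
python3 - <<'E'
from h import *
f=viewer.grab_frame("scene")[:,:,::-1]
cv2.imwrite("pics/s4.png",cv2.resize(f[70:270,320:540],None,fx=3,fy=3))
E
```

```text
(no output)
```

View pics/s4.png

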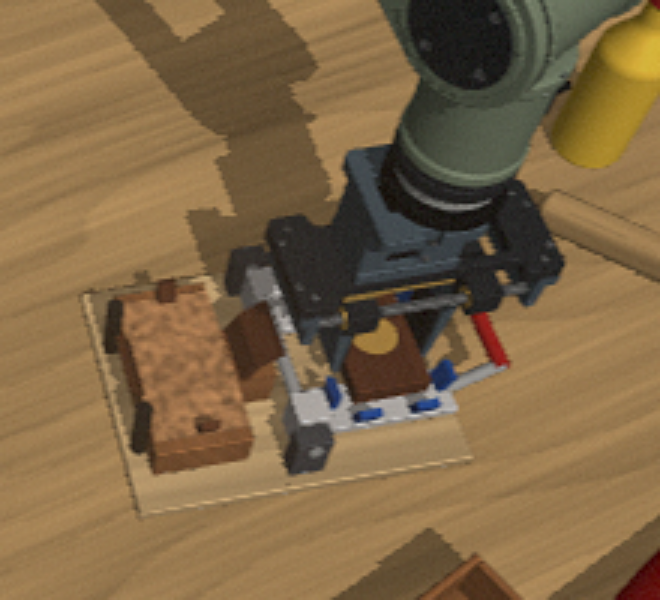

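The lid is between the stops, just above the floor. Releasing and rising.

Call:
move_arm:
  moves:
    - [[0,0,0],0,1]
    - [[0,0,0],0,1]
    - [[0,0,0],0,1]
    - [[0,0,0],0,1]
    - [[0,0,0],0,1]
    - [[0,0,0],0,1]
    - [[-2,0,0],0,1]
    - [[-5,0,0],0,1]
    - [[-9,0,0],0,1]
    - [[-13,0,0],0,1]
    - [[-13,0,0],0,1]
    - [[-13,0,0],0,1]

```text
time_s: 9.18
ee_pos: [598.6, 185.7, 236.6]
ee_rot: [-153.4, 89.9, -166.7]
force: [0.0, 0.5, -1.5]
gripper_width: 91.2
```

```bash
python3 - <<'E'
from h import *
np.set_printoptions(precision=2,suppress=True)
s=status.state();print(s["time_s"],s["ee_pos"],s["gripper_width"],s["qpos"])
print(rel((617.5,262,160),76.7)[:3])
for n in("scene","top"):
  f=viewer.grab_frame(n)[:,:,::-1]
  cv2.imwrite(f"pics/{n}5.png",f)
  b=f[70:270,320:540] if n=="scene" else f[100:240,150:330]
  cv2.imwrite(f"pics/{n}5c.png",cv2.resize(b,None,fx=3,fy=3))
E
```

```text
9.175 [598.64 185.69 236.56] 91.17934898866638 [ 16.18  25.11  87.3    0.    67.66 -60.54]
(array([7.65, 7.86, 0.09]), np.float64(0.00037755517111890357), np.float64(76.72163231783846))
```

View pics/scene5c.png

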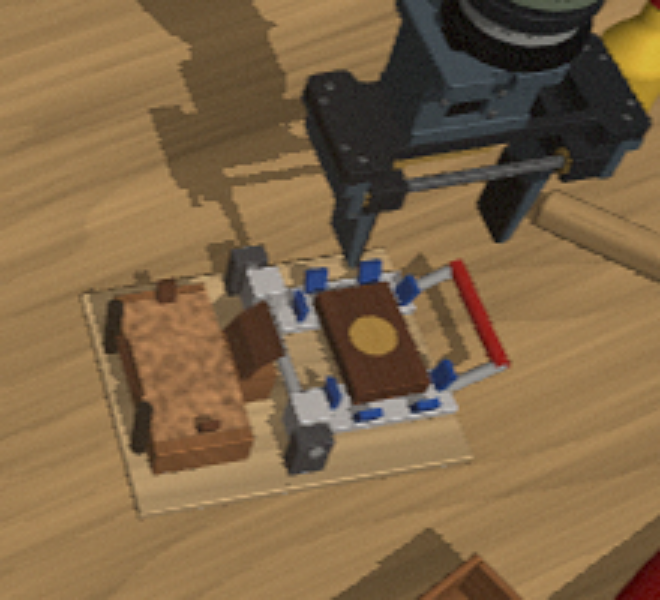

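View pics/top5c.png

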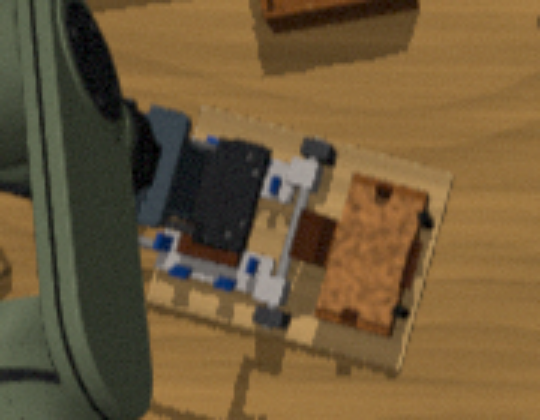

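The lid sits flat between the blue stops, brass up and released. Now to the red bar.

Call:
move_arm:
  moves:
    - [[0,3,0],0,0]
    - [[2,6,0],0,-0.2]
    - [[4,7.85,0],0,-0.25]
    - [[6,7.85,0],0,-0.25]
    - [[6,7.85,0],0,-0.25]
    - [[6,7.85,0],0,-0.25]

```text
time_s: 10.02
ee_pos: [617.3, 262.0, 177.2]
ee_rot: [-124.0, 90.0, -137.3]
force: [-0.2, -0.3, -0.3]
gripper_width: 35.1
```

```bash
python3 - <<'E'
from h import *
np.set_printoptions(precision=2,suppress=True)
s=status.state();print(s["time_s"],s["ee_pos"],s["gripper_width"])
print(rel((617,262.8,104),76.7)[:3])
for n in("scene",):
  f=viewer.grab_frame(n)[:,:,::-1]
  cv2.imwrite(f"pics/{n}6.png",f)
  cv2.imwrite(f"pics/{n}6c.png",cv2.resize(f[70:270,340:560],None,fx=3,fy=3))
E
```

```text
10.025 [617.33 261.99 177.24] 35.08003930923665
(array([ 7.32,  0.07, -0.05]), np.float64(3.199143068260963e-05), np.float64(76.7018329739587))
```

View pics/scene6c.png

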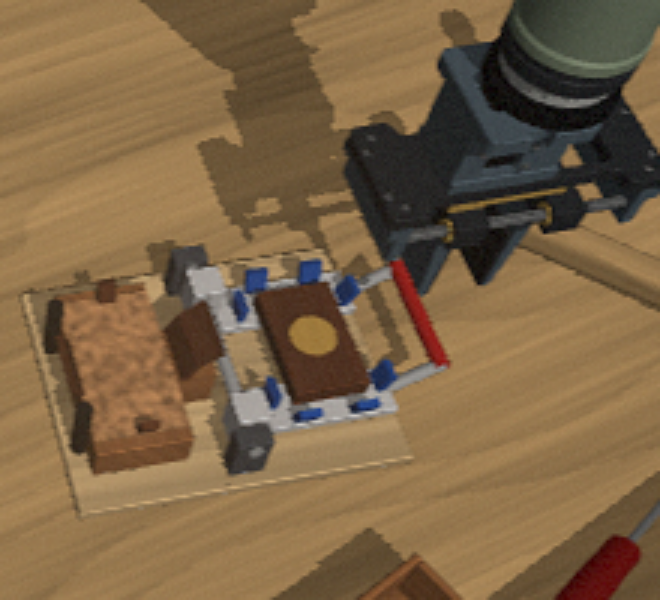

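Call:
move_arm:
  moves:
    - [[3,0.07,0],0,-0.25]
    - [[5.5,0.07,0],0,-0.25]
    - [[6.8,0.07,0],0,-0.25]
    - [[7.3,0.07,0],0,-0.25]
    - [[7.3,0.07,0],0,-0.25]
    - [[7.3,0.07,0],0,-0.25]
  force: 12

```text
time_s: 10.82
ee_pos: [617.9, 263.1, 105.4]
ee_rot: [36.5, 89.9, 23.2]
force: [0.4, 0.0, 1.1]
gripper_width: 34.3
```

```bash
python3 - <<'E'
from h import *
f=viewer.grab_frame("scene")[:,:,::-1]
cv2.imwrite("pics/s7.png",cv2.resize(f[70:270,340:560],None,fx=3,fy=3))
E
```

```text
(no output)
```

View pics/s7.png

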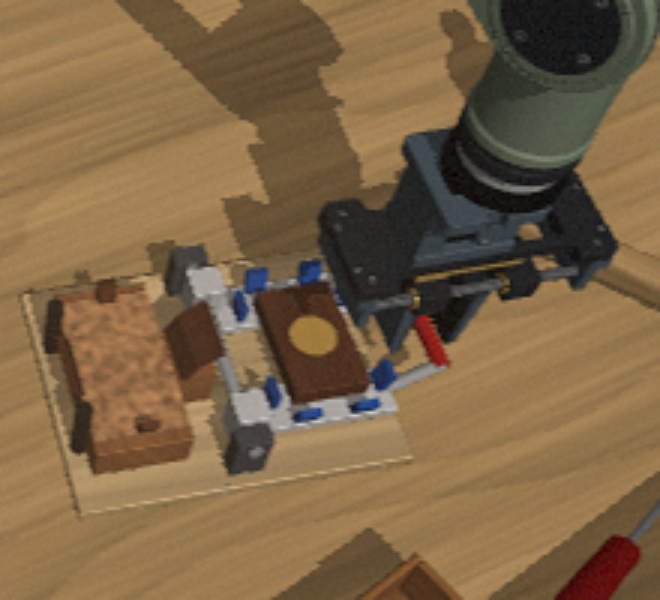

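The bar is between the fingers, so I'll close on it gently.

Call:
move_arm:
  moves:
    - [[0,0,0],0,-1]
    - [[0,0,0],0,-1]
    - [[0,0,0],0,-1]
    - [[0,0,0],0,-1]
    - [[0,0,0],0,-1]
    - [[0,0,0],0,-1]
  force: 12

```text
time_s: 11.62
ee_pos: [617.4, 262.8, 104.4]
ee_rot: [-6.5, 90.0, -19.8]
force: [0.9, -2.1, 2.7]
gripper_width: 11.6
```

```bash
python3 - <<'E'
from h import *
np.set_printoptions(precision=2,suppress=True)
s=status.state();print(s["time_s"],s["ee_pos"],s["gripper_width"],s["force"],s["torque"])
r=150
print([( round(-r*np.sin(t)/10,2), round(-r*(1-np.cos(t))/10,2)) for t in np.arange(1,33)*.1])
E
```

```text
11.625 [617.36 262.82 104.42] 11.552197973829358 [ 0.88 -2.14  2.68] [-0.18  0.13 -0.2 ]
[(np.float64(-1.5), np.float64(-0.07)), (np.float64(-2.98), np.float64(-0.3)), (np.float64(-4.43), np.float64(-0.67)), (np.float64(-5.84), np.float64(-1.18)), (np.float64(-7.19), np.float64(-1.84)), (np.float64(-8.47), np.float64(-2.62)), (np.float64(-9.66), np.float64(-3.53)), (np.float64(-10.76), np.float64(-4.55)), (np.float64(-11.75), np.float64(-5.68)), (np.float64(-12.62), np.float64(-6.9)), (np.float64(-13.37), np.float64(-8.2)), (np.float64(-13.98), np.float64(-9.56)), (np.float64(-14.45), np.float64(-10.99)), (np.float64(-14.78), np.float64(-12.45)), (np.float64(-14.96), np.float64(-13.94)), (np.float64(-14.99), np.float64(-15.44)), (np.float64(-14.87), np.float64(-16.93)), (np.float64(-14.61), np.float64(-18.41)), (np.float64(-14.19), np.float64(-19.85)), (np.float64(-13.64), np.float64(-21.24)), (np.float64(-12.95), np.float64(-22.57)), (np.float64(-12.13), np.float64(-23.83)), (np.float64(-11.19), np.float64(-24.99)), (np.float64(-10.13), np.float64(-26.06)), (np.float64(-8.98), np.float64(-27.02)), (np.float64(-7.73), np.float64(-27.85)), (np.float64(-6.41), np.float64(-28.56)), (np.float64(-5.02), np.float64(-29.13)), (np.float64(-3.59), np.float64(-29.56)), (np.float64(-2.12), np.float64(-29.85)), (np.float64(-0.62), np.float64(-29.99)), (np.float64(0.88), np.float64(-29.97))]
```

The grip is good: 11.6 mm with low forces. First part of the swing, to about 1.0 rad at 0.1 rad per row.

Call:
move_arm:
  moves:
    - [[-0.75,-0.02,0],0,-1]
    - [[-1.5,-0.07,0],0,-1]
    - [[-2.98,-0.3,0],0,-1]
    - [[-4.43,-0.67,0],0,-1]
    - [[-5.84,-1.18,0],0,-1]
    - [[-7.19,-1.84,0],0,-1]
    - [[-8.47,-2.62,0],0,-1]
    - [[-9.66,-3.53,0],0,-1]
    - [[-9.66,-3.53,0],0,-1]
  force: 20

```text
time_s: 12.75
ee_pos: [609.0, 229.3, 203.7]
ee_rot: [76.1, 89.8, 62.8]
force: [-1.2, 6.4, 2.2]
gripper_width: 11.4
```

```bash
python3 - <<'E'
from h import *
np.set_printoptions(precision=2,suppress=True)
s=status.state();print(s["time_s"],s["ee_pos"],s["gripper_width"],s["force"],s["torque"])
f=viewer.grab_frame("scene")[:,:,::-1]
cv2.imwrite("pics/s8.png",cv2.resize(f[50:270,320:560],None,fx=2.7,fy=2.7))
E
```

```text
12.75 [609.01 229.25 203.7 ] 11.365423696911892 [-1.25  6.35  2.23] [ 1.22  0.23 -0.18]
```

View pics/s8.png

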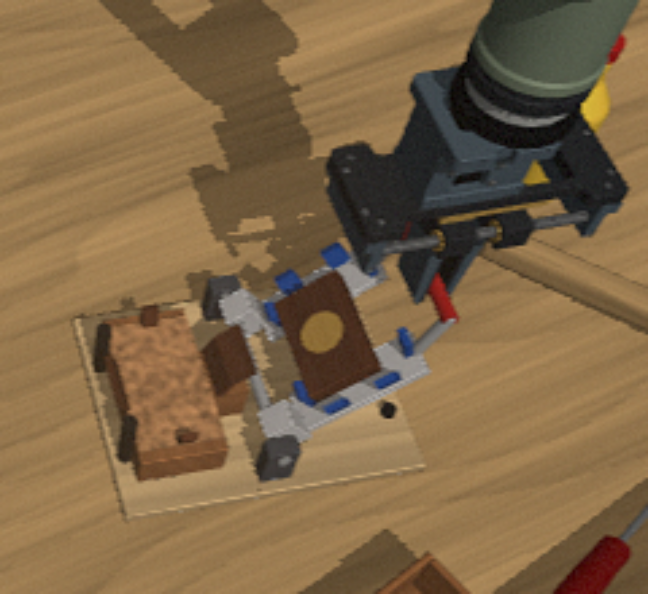

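Call:
move_arm:
  moves:
    - [[-1.1,-1.02,0],0,-1]
    - [[-2.09,-2.15,0],0,-1]
    - [[-2.96,-3.37,0],0,-1]
    - [[-3.71,-4.67,0],0,-1]
    - [[-4.32,-6.03,0],0,-1]
    - [[-4.79,-7.46,0],0,-1]
    - [[-5.12,-8.92,0],0,-1]
    - [[-5.12,-8.92,0],0,-1]

```text
time_s: 13.8
ee_pos: [587.5, 141.7, 255.6]
ee_rot: [89.0, 89.9, 75.7]
force: [-5.6, 3.9, 10.6]
gripper_width: 11.4
```

```bash
python3 - <<'E'
from h import *
np.set_printoptions(precision=2,suppress=True)
s=status.state();print(s["time_s"],s["ee_pos"],s["gripper_width"],s["force"],s["torque"])
f=viewer.grab_frame("scene")[:,:,::-1]
cv2.imwrite("pics/s9.png",cv2.resize(f[50:270,320:560],None,fx=2.7,fy=2.7))
E
```

```text
13.8 [587.5  141.65 255.62] 11.397597738150429 [-5.56  3.95 10.56] [ 0.86  0.84 -0.25]
```

View pics/s9.png

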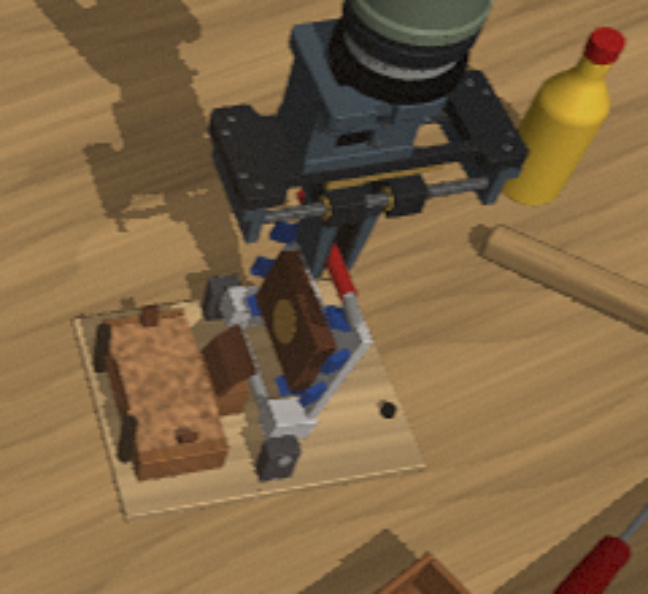

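Call:
move_arm:
  moves:
    - [[-0.18,-1.49,0],0,-1]
    - [[-0.21,-2.99,0],0,-1]
    - [[-0.09,-4.48,0],0,-1]
    - [[0.17,-5.96,0],0,-1]
    - [[0.59,-7.4,0],0,-1]
    - [[1.14,-8.79,0],0,-1]
    - [[1.14,-8.79,0],0,-1]

```text
time_s: 14.72
ee_pos: [566.5, 54.7, 240.7]
ee_rot: [-147.7, 89.7, -161.0]
force: [-6.8, 0.5, 4.4]
gripper_width: 11.2
```

```bash
python3 - <<'E'
from h import *
np.set_printoptions(precision=2,suppress=True)
s=status.state();print(s["time_s"],s["ee_pos"],s["gripper_width"],s["force"],s["torque"])
f=viewer.grab_frame("scene")[:,:,::-1]
cv2.imwrite("pics/s10.png",cv2.resize(f[50:270,320:560],None,fx=2.7,fy=2.7))
f=viewer.grab_frame("top")[:,:,::-1]
cv2.imwrite("pics/t10.png",cv2.resize(f[100:240,150:330],None,fx=3,fy=3))
E
```

```text
14.725 [566.46  54.74 240.75] 11.161958547640507 [-6.79  0.46  4.4 ] [ 0.05  1.13 -0.23]
```

View pics/s10.png

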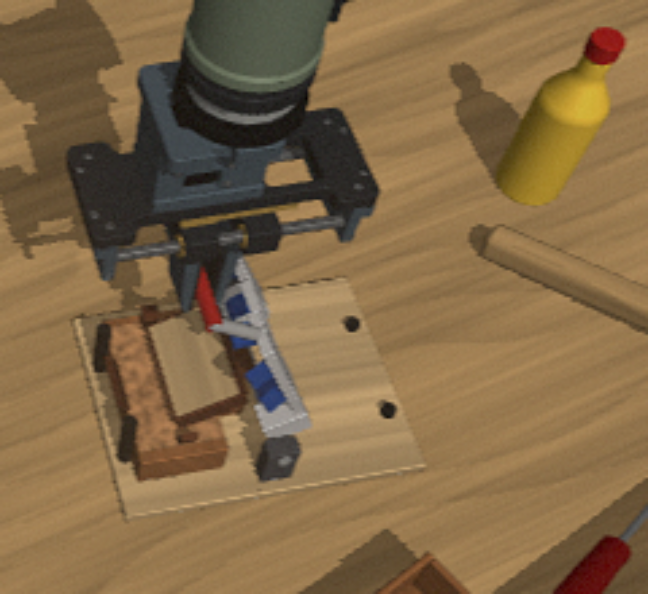

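View pics/t10.png

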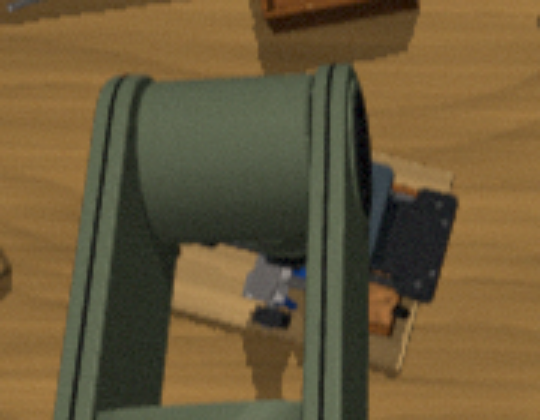

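The lid has tipped out with its plywood back up. I'll wait a moment and check whether it has settled.

Call:
move_arm:
  moves:
    - [[0,0,0],0,-1]
    - [[0,0,0],0,-1]

```text
time_s: 15.08
ee_pos: [566.6, 55.6, 241.1]
ee_rot: [-145.9, 89.7, -159.1]
force: [-6.4, -0.6, 3.9]
gripper_width: 12.0
```

```bash
python3 - <<'E'
from h import *
f=viewer.grab_frame("scene")[:,:,::-1]
cv2.imwrite("pics/s11.png",cv2.resize(f[130:240,340:450],None,fx=5,fy=5,interpolation=cv2.INTER_CUBIC))
E
```

```text
(no output)
```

View pics/s11.png

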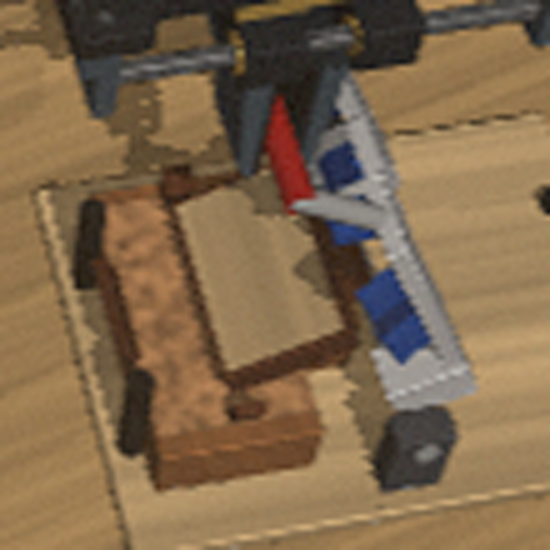

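The lid seems to be resting with its hinge-side edge up on the ramp. I'll continue slowly so the frame leads it down.

Call:
move_arm:
  moves:
    - [[0.34,-0.67,0],0,-1]
    - [[0.69,-1.33,0],0,-1]
    - [[1.09,-1.97,0],0,-1]
    - [[1.51,-2.59,0],0,-1]
    - [[1.97,-3.18,0],0,-1]
    - [[2.45,-3.75,0],0,-1]
    - [[2.45,-3.75,0],0,-1]

```text
time_s: 16.0
ee_pos: [558.0, 19.4, 215.5]
ee_rot: [-162.7, 89.7, -176.0]
force: [-5.9, 1.6, -0.6]
gripper_width: 11.4
```

```bash
python3 - <<'E'
from h import *
f=viewer.grab_frame("scene")[:,:,::-1]
cv2.imwrite("pics/s12.png",cv2.resize(f[130:240,340:450],None,fx=5,fy=5,interpolation=cv2.INTER_CUBIC))
E
```

View pics/s12.png

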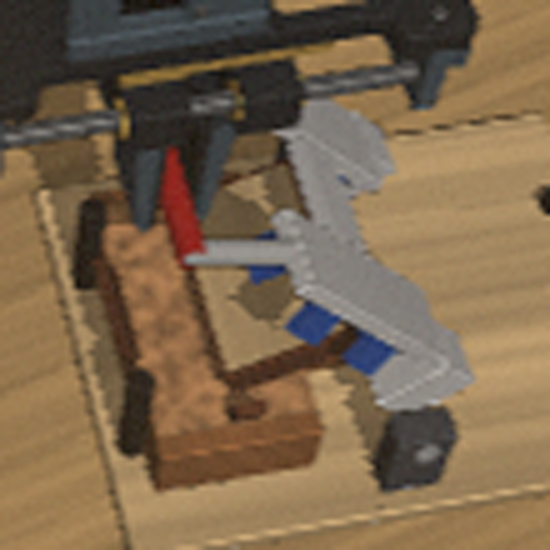

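Call:
move_arm:
  moves:
    - [[0.52,-0.55,0],0,-1]
    - [[1.06,-1.07,0],0,-1]
    - [[1.62,-1.56,0],0,-1]
    - [[2.21,-2.03,0],0,-1]
    - [[2.21,-2.03,0],0,-1]

```text
time_s: 16.68
ee_pos: [553.5, -0.1, 193.3]
ee_rot: [-166.5, 89.7, -179.8]
force: [-5.7, 1.2, -0.3]
gripper_width: 11.5
```

```bash
python3 - <<'E'
from h import *
f=viewer.grab_frame("scene")[:,:,::-1]
cv2.imwrite("pics/s13.png",cv2.resize(f[130:240,340:450],None,fx=5,fy=5,interpolation=cv2.INTER_CUBIC))
E
```

```text
(no output)
```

View pics/s13.png

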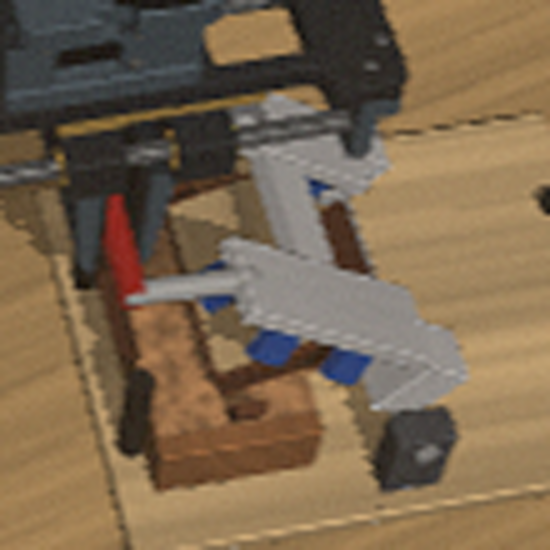

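Call:
move_arm:
  moves:
    - [[0.62,-0.43,0],0,-1]
    - [[1.25,-0.83,0],0,-1]
    - [[1.9,-1.2,0],0,-1]
    - [[2.57,-1.54,0],0,-1]
    - [[2.57,-1.54,0],0,-1]

```text
time_s: 17.35
ee_pos: [550.2, -14.9, 167.7]
ee_rot: [-169.6, 89.7, 177.1]
force: [-6.2, 0.5, 0.6]
gripper_width: 12.0
```

```bash
python3 - <<'E'
from h import *
f=viewer.grab_frame("scene")[:,:,::-1]
cv2.imwrite("pics/s14.png",cv2.resize(f[130:240,340:450],None,fx=5,fy=5,interpolation=cv2.INTER_CUBIC))
E
```

```text
(no output)
```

View pics/s14.png

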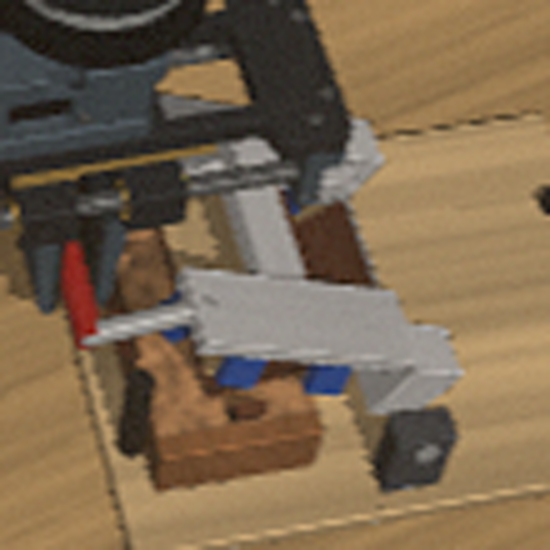

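Call:
move_arm:
  moves:
    - [[0.7,-0.3,0],0,-1]
    - [[1.39,-0.57,0],0,-1]
    - [[2.1,-0.8,0],0,-1]
    - [[2.82,-1.0,0],0,-1]
    - [[2.82,-1.0,0],0,-1]

```text
time_s: 18.02
ee_pos: [548.2, -24.6, 139.6]
ee_rot: [-170.1, 89.8, 176.6]
force: [-5.0, 2.1, -0.1]
gripper_width: 11.5
```

```bash
python3 - <<'E'
from h import *
f=viewer.grab_frame("scene")[:,:,::-1]
cv2.imwrite("pics/s15.png",cv2.resize(f[130:240,340:450],None,fx=5,fy=5,interpolation=cv2.INTER_CUBIC))
E
```

```text
(no output)
```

View pics/s15.png

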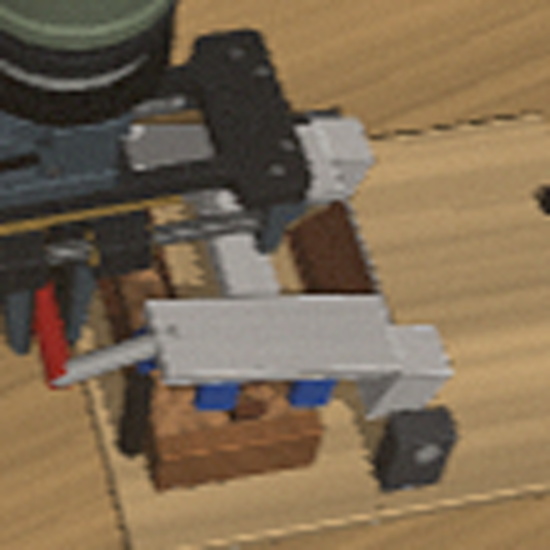

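Call:
move_arm:
  moves:
    - [[0.7,-0.15,0],0,-1]
    - [[1.47,-0.29,0],0,-1]
    - [[2.2,-0.36,0],0,-1]
    - [[2.97,-0.43,0],0,-1]
    - [[3.4,-0.44,0],0,-1]
    - [[3.4,-0.44,0],0,-1]
    - [[3.4,-0.44,0],0,-1]

```text
time_s: 18.95
ee_pos: [547.4, -28.9, 106.1]
ee_rot: [-166.7, 89.8, -179.9]
force: [-6.1, 1.7, -1.2]
gripper_width: 11.5
```

```bash
python3 - <<'E'
from h import *
f=viewer.grab_frame("scene")[:,:,::-1]
cv2.imwrite("pics/s16.png",cv2.resize(f[130:240,340:450],None,fx=5,fy=5,interpolation=cv2.INTER_CUBIC))
E
```

```text
(no output)
```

View pics/s16.png

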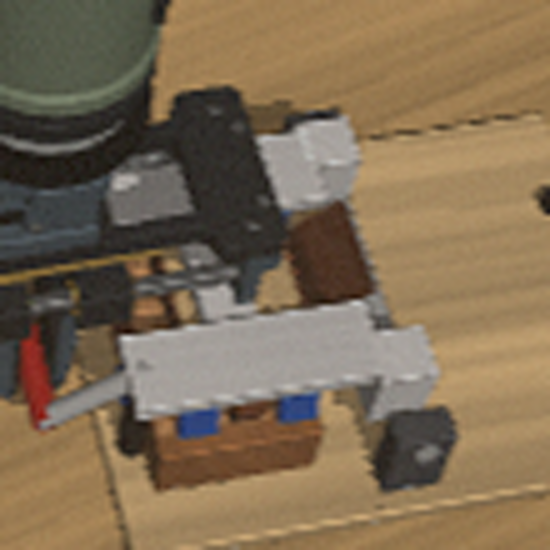

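Nearly closed with no resistance. I'll lower the last 2 mm, release and retreat upward.

Call:
move_arm:
  moves:
    - [[0.2,0,0],0,-1]
    - [[0.2,0,0],0,-1]
    - [[0.2,0,0],0,-0.3]
    - [[0.2,0,0],0,-0.3]
    - [[0.2,0,0],0,-0.3]
    - [[0.2,0,0],0,-0.3]
    - [[-2,0,0],0,-0.3]
    - [[-5,0,0],0,-0.3]
    - [[-10,0,0],0,-0.3]
    - [[-15,0,0],0,-0.3]
    - [[-15,-5,0],0,-0.3]
    - [[-15,-10,0],0,-0.3]
    - [[-15,-15,0],0,-0.3]
    - [[-15,-20,0],0,-0.3]
    - [[-15,-25,0],0,-0.3]
    - [[-15,-30,0],0,-0.3]
    - [[-15,-30,0],0,-0.3]
    - [[-15,-30,0],0,-0.3]

```text
time_s: 21.25
ee_pos: [479.5, -320.7, 255.9]
ee_rot: [110.9, 89.9, 97.6]
force: [-0.1, -0.7, 0.4]
gripper_width: 31.7
```

```bash
python3 - <<'E'
from h import *
for n in("scene","top"):
  f=viewer.grab_frame(n)[:,:,::-1]
  cv2.imwrite(f"pics/{n}17.png",f)
  b=f[120:250,330:480] if n=="scene" else f[120:235,190:330]
  cv2.imwrite(f"pics/{n}17c.png",cv2.resize(b,None,fx=4.5,fy=4.5,interpolation=cv2.INTER_CUBIC))
E
```

```text
(no output)
```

View pics/scene17c.png

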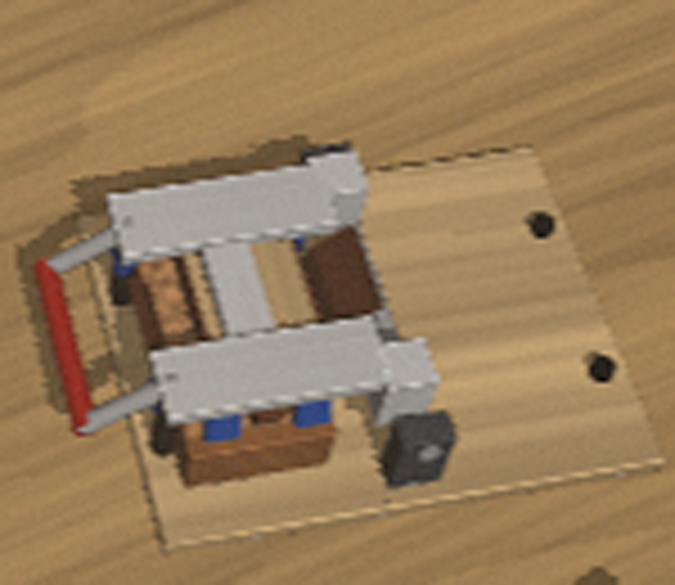

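View pics/top17c.png

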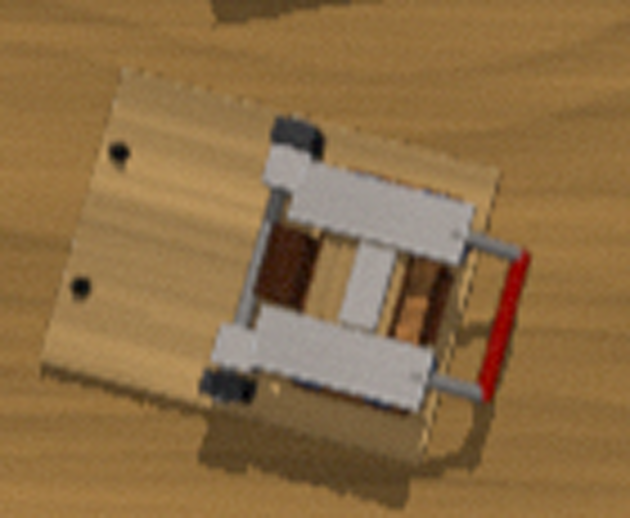

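```bash
python3 - <<'E'
from h import *
np.set_printoptions(precision=1,suppress=True)
im={n:cv2.imread(f"pics/{n}17.png") for n in("scene","top")}
s=lambda p:((p[0]+.5)/4.5-.5+330,(p[1]+.5)/4.5-.5+120)
t=lambda p:((p[0]+.5)/4.5-.5+190,(p[1]+.5)/4.5-.5+120)
print("bar",tri(s((44,265)),t((488,395))),tri(s((82,428)),t((524,255))))
y=-13.3; c,q=np.cos(np.radians(y)),np.sin(np.radians(y)); X=np.array([c,q,0]);Y=np.array([-q,c,0]);Z=np.array([0,0,1.])
seat=np.array([598.5,185,24]); nest=seat-139*Y+20*Z
print("nest",nest,"bar expected",seat-220*Y+20*Z)
for n in im:
    k=cv2.resize(im[n],None,fx=4.5,fy=4.5,interpolation=cv2.INTER_CUBIC)
    for h,col in((16,(0,255,0)),):
        P=[nest+h*Z+X*i*45+Y*j*28 for i,j in((1,1),(1,-1),(-1,-1),(-1,1))]
        cv2.polylines(k,[np.array([(proj(n,p)+.5)*4.5-.5 for p in P]).round().astype(int)],True,col,1)
    b=(330,120,150,130) if n=="scene" else(190,120,140,115)
    b=[int(v*4.5) for v in b]
    cv2.imwrite(f"pics/fin_{n}.png",k[b[1]:b[1]+b[3],b[0]:b[0]+b[2]])
E
```

```text
bar (array([502.3, -20.3,  49. ]), np.float64(0.36187336117334906)) (array([586.5, -40.4,  41.8]), np.float64(2.153585830476664))
nest [566.5  49.7  44. ] bar expected [547.9 -29.1  44. ]
```

View pics/fin_scene.png

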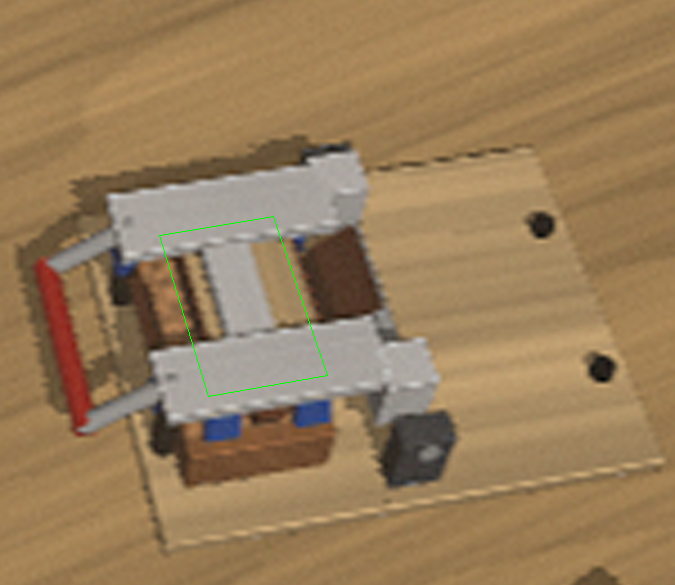

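View pics/fin_top.png

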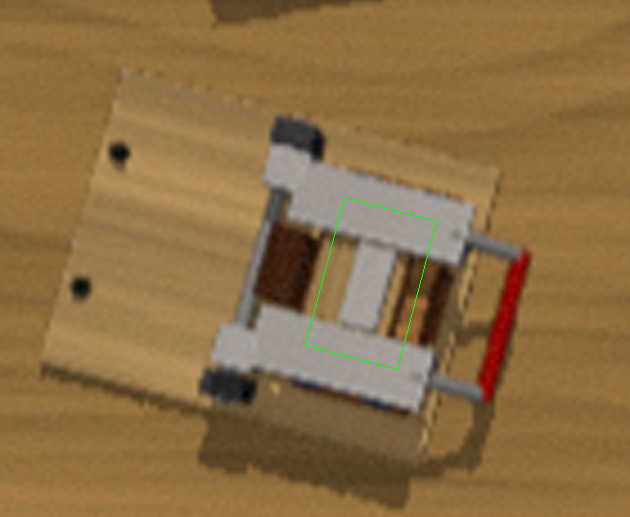

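```bash
python3 - <<'E'
import cv2
a=cv2.imread("pics/scene17.png")[165:205,352:412];b=cv2.imread("pics/top17.png")[165:205,240:295]
cv2.imwrite("pics/z1.png",cv2.resize(a,None,fx=12,fy=12,interpolation=cv2.INTER_CUBIC))
cv2.imwrite("pics/z2.png",cv2.resize(b,None,fx=12,fy=12,interpolation=cv2.INTER_CUBIC))
E
```

```text
(no output)
```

View pics/z1.png

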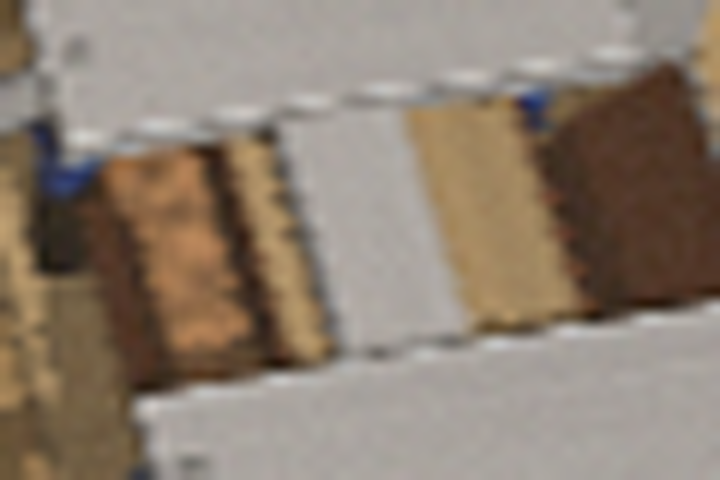

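View pics/z2.png

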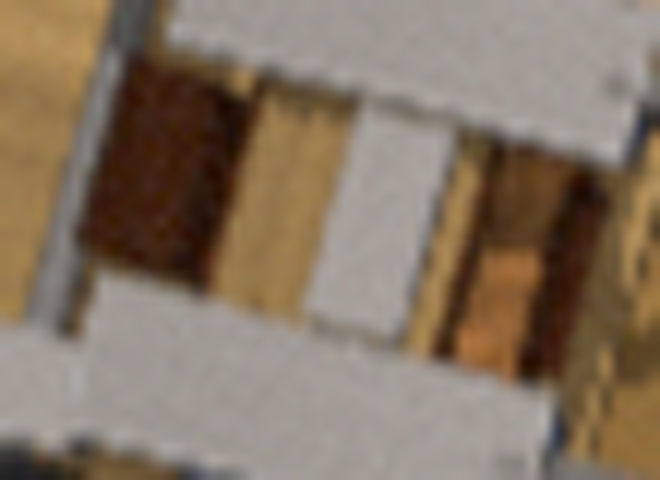

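```bash
python3 - <<'E'
from h import *
np.set_printoptions(precision=1,suppress=True)
s=lambda p:((p[0]+.5)/12-.5+352,(p[1]+.5)/12-.5+165)
t=lambda p:((p[0]+.5)/12-.5+240,(p[1]+.5)/12-.5+165)
Y=np.array([.23,.973,0]);X=np.array([.973,-.23,0]);nest=np.array([566.5,49.7,44])
def line(sp,tp):
    N=[];D=[]
    for n,f,(a,b) in(("scene",s,sp),("top",t,tp)):
        e,d1=ray(n,f(a));_,d2=ray(n,f(b)); m=np.cross(d1,d2);m/=np.linalg.norm(m);N.append(m);D.append(m@e)
    d=np.cross(*N);d/=np.linalg.norm(d)
    # point at frame x = 0
    p=np.linalg.solve(np.array([N[0],N[1],X]),[D[0],D[1],X@nest])
    return p-nest,(p-nest)@Y,d
print("hinge edge",line(((522,110),(585,300)),((255,100),(213,280))))
print("far edge",line(((226,140),(287,345)),((488,150),(432,340))))
print("crossbar check L",line(((408,110),(470,320)),((355,100),(308,300))))
E
```

```text
hinge edge (array([ 8.2, 34.9,  8.8]), np.float64(35.824906645348285), array([ 0.9, -0.1, -0.3]))
far edge (array([ -3.2, -13.7,  -5.4]), np.float64(-14.110406472903872), array([ 1. , -0.3,  0.1]))
crossbar check L (array([ 3.1, 12.9, 15. ]), np.float64(13.292439309577123), array([ 0.9, -0.1, -0.4]))
```

```bash
python3 - <<'E'
from h import *
np.set_printoptions(precision=2,suppress=True)
cen={}
for n,(x0,y0,x1,y1) in {"scene":(330,165,355,225),"top":(285,165,312,215)}.items():
    h=cv2.cvtColor(cv2.imread(f"pics/{n}17.png"),cv2.COLOR_BGR2HSV)
    m=(((h[...,0]<6)|(h[...,0]>174))&(h[...,1]>150)&(h[...,2]>60))[y0:y1,x0:x1]
    ys,xs=np.nonzero(m); cen[n]=(xs.mean()+x0,ys.mean()+y0); print(n,len(xs),cen[n])
print(tri(cen["scene"],cen["top"]))
f0=viewer.grab_frame("top").astype(int);
f1=viewer.grab_frame("top").astype(int); print(abs(f1-f0).max())
cv2.imwrite("pics/t18.png",cv2.resize(np.mean([viewer.grab_frame("top") for _ in range(6)],0)[160:210,235:300,::-1],None,fx=10,fy=10,interpolation=cv2.INTER_CUBIC))
cv2.imwrite("pics/s18.png",cv2.resize(np.mean([viewer.grab_frame("scene") for _ in range(6)],0)[160:215,345:420,::-1],None,fx=10,fy=10,interpolation=cv2.INTER_CUBIC))
E
```

```text
scene 161 (np.float64(343.8447204968944), np.float64(196.0496894409938))
top 112 (np.float64(301.19642857142856), np.float64(192.28571428571428))
(array([542.94, -28.27,  42.58]), np.float64(2.088800235621486))
36[ WARN:0@3.538] global loadsave.cpp:1063 imwrite_ Unsupported depth image for selected encoder is fallbacked to CV_8U.
```

View pics/t18.png

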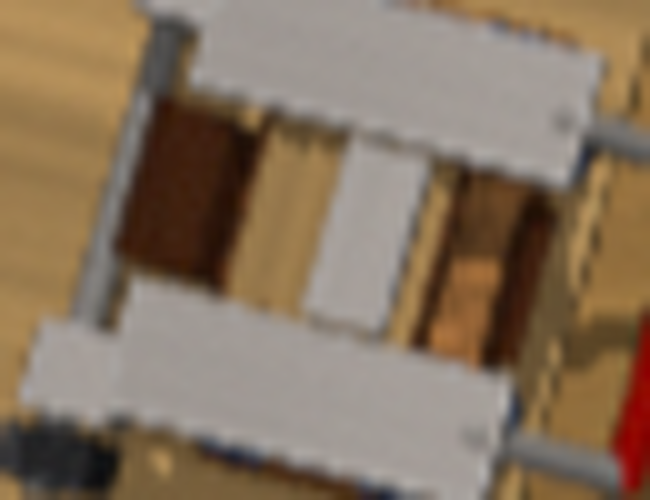

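View pics/s18.png

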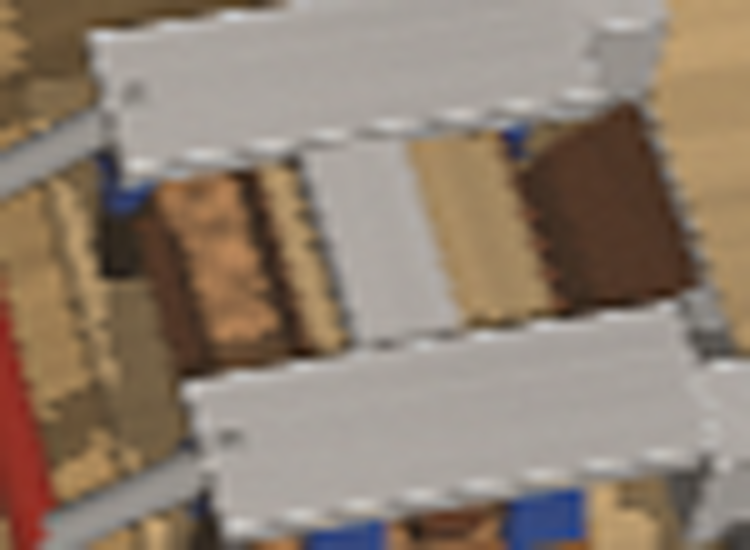

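The bar height is 42.6 mm by the same measure that gave 43.0 mm when open, so the frame is fully closed. The pale back shows under it, with edges parallel to the crossbar. The lid sits against the hinge-side end of its play, about 6 mm off centre, within the 20 mm allowed. Handing in.

```bash
python3 - <<'E'
from workcell import status, env
s=status.state();print(s["time_s"],s["force"],s["ee_pos"]);print(env.job_done())
E
```

```text
22.05 [-0.04232507 -0.30167046  1.27186699] [ 479.48699572 -321.08311503  256.09565714]
the job is handed in; nothing more can be done
None
```

The job is handed in, at about 22 s of the 64 s allowed. I laid the walnut lid brass-up in the frame's pocket and let go. Then I swung the frame over by its red bar and backed the arm well clear.

**Seated lid:** The pictures showed it flat between the blue stops before the swing, and it stayed in the pocket on the way up.

**Frame:** The bar measures 42.6 mm high when closed. The same method gave 43.0 mm when it lay open, so I take it as fully closed.

**Lid in the nest:** It lies pale back up, square to the frame. It sits about 6 mm towards the hinge, against the end of its play, and the limit is 20 mm.

**Disagreements:**
- The lid first stopped leaning on the ramp, and the closing frame brought it down without any noticeable force.
- Measuring the height of the lid's edges through the closed frame was too noisy to trust. The visible back also measured 52 mm across instead of 56 mm, possibly because of shadow at the ramp.
- I could not measure flatness directly. I inferred it from the 4 mm of room under the closed frame, which limits the tilt to about 4° (10° is allowed).

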